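Knock a stuck specimen mount out of its holder on the bench ejector

ROBOT

A 6-joint arm with a two-finger parallel gripper is mounted at the origin on a cart in front of the work surface, level with it; the furniture and walls round the work are solid. World frame = base frame: x ahead of the robot, y to its left, z up, the work surface at z = 0. Lengths are in m, angles in rad, forces in N, time in s.
With the tool pointing down it reaches from about 0.3 to 0.875 m from the base axis. Payload 6.4 kg.
Tool frame: the origin (TCP) lies at the very end of the fingers, on their centre line; the grasp point (between the pads) lies grip_point_offset behind it (grip_point_offset is the distance from the TCP to the grasp point, in m); y points along the fingers, x is the direction in which the jaws open and shut, and the axes are right-handed (so a half turn about y gives the same grasp; the last joint's range is limited). The gripper opens to 85 mm and grips with 20 to 120 N. Pads are 22 mm wide; open, the fingers measure 114 mm over their backs; the gripper's body (76 mm by 85 mm) begins 54 mm behind the grasp point. The pads swing forward as they close: fully open they stand 13 mm farther back than shut.
Start: joints at [0.899, 0.181, 1.607, -0, 1.354, -0.206], TCP at [0.258, 0.514, 0.231] pointing down, gripper open.
Joint ranges: [-2.99, 2.99], [-0.89, 2.07], [0.3, 2.58], [-1.14, 4.28], [0, 2.63], [-3.12, 3.12]. Speed limits (rad/s): [2.57, 2.57, 3.01, 3.14, 3.14, 3.14].

INTERFACE

Orientations are given as a unit quaternion [w, x, y, z].
In Python, from bench import get_obs, camera, camera_model, hand_in, grip_point_offset gives the robot as it stands.
- The arm moves only by the shell command python3 -m jog 'ROWS'. ROWS is JSON, a list of rows, each a list of 7 numbers: the shift along the tool's x, y, z in mm, then the turn, a rotation vector about the tool's x, y, z in degrees, then the gripper's target within -1 to 1 (shut at 1, half-way at 0, fully open at -1). In form: [[x, y, z, ax, ay, az, grip], ...]. A call has 1 to 8 rows; each row shifts and turns the commanded pose from where the row before left it, along the tool's axes as they then stand; what a row does not reach is not made up. A row lasts 1/12 s, in which the tool goes at most 41.7 mm and 7.16 degrees, less where a joint would pass 70% of its speed; a pose out of reach is approached as far as the arm can. A call is refused whole if a number of a shift passes 41.7 or a number of a turn 7.16, either way. A call with a gripper value outside its range is refused whole. The fingers move at their own pace and stop on an object; the grip force is fixed at half the most. Time passes only in rows, so rows that do not move let the fingers close. It gives the time, the measured TCP pose, the force and the opening at its end, in the units of the state.
- get_obs(): the state, without advancing time (a new reading comes with each control period).
- camera(name): name is "scene" or "top" or "wrist"; returns the picture (384x512x3 uint8, blue, green, red); there is no depth.
- camera_model(name): a dict with "K" (3x3 intrinsics, pixels), "pose" (4x4, takes a point from camera to world coordinates). Camera axes: x right, y down, z forward; pixel columns grow to the right and rows downward; lengths in m; the calibration is good to about 2 mm. A picture is of the moment at which its call begins: read the wrist's pose just before it. camera_model takes no time and is no camera call; for the wrist camera it gives the pose at the moment of the call.
- hand_in(): hands the job in, once; it reports no verdict.
The state is a dict: "time_s": time; "q": joint angles; "dq": joint speeds; "joint_efforts": joint torques, N m; "eef_pos": TCP position; "eef_rot": TCP orientation; "wrist_force": force on the tool from outside, world axes, zero at the start; "torque": the same for the moment, N m; "opening": opening from 0.0 (shut) to 1.0 (fully open).
Only numpy, scipy, OpenCV 4.12 (cv2) and the standard library are available. Lean on these libraries where they do the work, as an engineer would, in place of code of your own. Each camera call takes 0.05 s, during which the arm holds its last target.

TASK

The resin specimen mount is stuck below the rim of its steel holder block: take the holder from the tray and set it on the bench ejector, feeling for the brass pilot bush until the hole under the holder drops over it and it lies flat on the deck. Press the lever gently all the way down so that the knockout rod comes up through the hole and pushes the mount out, then let the lever come back up, lift the mount out and stand it the same way up in the tray. Leave the holder seated on the ejector, force nothing (60 N is too much), keep clear of the desk lamp and leave the other things where they are.

Things in the scene. Friction and masses are not known exactly. Their poses are not given: they have to be found in the camera images.
- ejector: bench ejector, fixed to the table; origin on the table, z up. Its deck is a level aluminium plate, 76 x 76 mm, top 58 mm above the table. Through a slot in it (along x) stands the brass pilot bush, diameter 11 mm, 4.5 mm above the deck, with the steel knockout rod in it. The hand lever sticks out from under the deck towards -x, in the plane y = 0
- seat (a point): centre of the deck's top; ejector's axes. The bush is clamped anywhere along its slot: its axis is at y = 0 and x = -10 to +10 mm from here; it must be found by feel. A seated holder lies flat on the deck, its hole round the bush (any yaw); one that has missed the bush rests on it, 4.5 mm higher. The deck has no other feature on top
- eject_lever (a joint): lever's angle, rad: 0 at rest (knob up), 0.47 at its rigid end stop (knob down). It raises the rod 18 mm, from 0.5 mm below the top of the bush. A spring returns it (2 to 4 N at the knob); the stuck mount adds 1 to 3 N at the knob from about 0.06 rad on
- knob (a point): centre of the black ball knob on the lever's end, diameter 26 mm; press on its top. It swings on a radius of 78 mm about a pivot at x = -38, z = 27.5 mm, y = 0 (ejector's frame): 0.535 rad above level at rest (x -105, z 67 mm), 0.065 rad at the end stop (x -116, z 33 mm)
- holder_centre (a point): specimen holder, loose steel block 58 x 58 x 32 mm, about 0.67 kg, at first standing in the tray; point at its centre, 16 mm above its underside; z up. A 12.6 mm hole in the middle of its underside (0.8 mm play round the bush) leads up through a 6 mm floor into the pocket. Grasp across its x faces: in its y faces sit the heads of two brass spring plungers, 2 mm proud, 26 mm up
- mount_centre (a point): stuck mount: black resin cylinder with a steel inset on top, diameter 30, height 24 mm, 40 g; point at its centre, z up. It sits in the holder's pocket (31.5 mm wide, 26 deep), its top 2 mm under the rim, gripped by the plungers (friction 2.5 to 5 N, less than the holder's weight). The rod lifts it 16 mm, to 14 mm above the rim; it stays there when the rod goes down
- tray_floor (a point): white open tray, loose, 0.35 kg, 108 (its x) x 80 (its y) x 13 mm high, walls 3 mm; point at the centre of its inner floor, 3 mm above the table; z up. Once the holder is out it is empty. (Mind the desk lamp, which is not listed: its head hangs in front of the robot at world x 0.12 to 0.26, y 0, z 0.59 to 0.68, its pole stands at x 0.36, y 0; an elbow swung towards y = 0 strikes it)
- hex_key: an L-shaped steel hex key, 102 x 24 x 6 mm, lying to the right of the ejector; leave it alone (origin at the centre of its underside)
- oil: a small brown glass bottle with a black cap, diameter 26, 62 mm high, standing behind the ejector; leave it alone (origin at the centre of its underside)
There are look-alikes about, which are no part of the job. What is shaped like the part that bears mount_centre but pink, purple or red is not meant.

How it is judged:
By the outcome, as a careful person would: the job done as asked, in the order asked, and still so for the second after the job is handed in, with the robot touching nothing.
It also fails if it takes over 72 s, if anything falls off the work surface, if the arm or the gripper's body presses on something with over 40 N, if the wrist force passes 120 N, or if a joint passes its speed limit or range.

## Working session

There is one attempt and no reset: what is moved stays moved. The work goes in short steps, Python scripts to look and compute and a shell command to move; the robot and the scene stay as the last step left them, time stands still between calls to the robot, and variables do not carry over. Pictures are saved under pics/ and viewed, and the job is handed in when it is done.

```bash
ls; mkdir -p pics
python3 - <<'E'
from bench import *
import cv2,numpy as np
o=get_obs(); print(o, grip_point_offset if not callable(grip_point_offset) else grip_point_offset())
for n in ["scene","top","wrist"]:
    m=camera_model(n); print(n,np.round(m["K"],1).tolist(),np.round(m["pose"],3).tolist())
    cv2.imwrite(f"pics/{n}0.png",camera(n))
E
```

```text
pics
{'time_s': 0.0, 'q': array([ 8.98728459e-01,  1.81544080e-01,  1.60800844e+00,  2.91568778e-05,
        1.35378160e+00, -2.06306277e-01]), 'dq': array([-0.00063926,  0.00165916, -0.00082819, -0.00108544,  0.00076352,
        0.00025605]), 'joint_efforts': array([-1.28523552e-03, -4.44865215e+01, -3.51332116e+01, -4.38487723e-04,
        9.20398714e-03,  1.65464809e-05]), 'eef_pos': array([0.25786679, 0.5133252 , 0.23038223]), 'eef_rot': array([-0.60169503,  0.60209396,  0.37052743, -0.37169259]), 'wrist_force': array([ 0.69579807,  0.55051829, -0.9995536 ]), 'torque': array([ 0.03797208,  0.03936701, -0.01275428]), 'opening': 0.9970948279606174} 0.0187
scene [[417.8, 0.0, 251.3], [0.0, 417.8, 193.8], [0.0, 0.0, 1.0]] [[-0.524, -0.448, 0.725, -0.169], [-0.852, 0.272, -0.448, 0.677], [0.003, -0.852, -0.524, 0.535], [0.0, 0.0, 0.0, 1.0]]
top [[499.8, 0.0, 259.3], [0.0, 499.8, 187.2], [0.0, 0.0, 1.0]] [[-0.162, -0.961, 0.223, 0.231], [-0.987, 0.157, -0.04, 0.295], [0.003, -0.226, -0.974, 0.946], [0.0, 0.0, 0.0, 1.0]]
wrist [[293.7, 0.0, 254.6], [0.0, 293.7, 195.5], [0.0, 0.0, 1.0]] [[0.448, 0.863, 0.232, 0.198], [0.894, -0.432, -0.119, 0.543], [-0.002, 0.261, -0.965, 0.374], [0.0, 0.0, 0.0, 1.0]]
```

View pics/scene0.png

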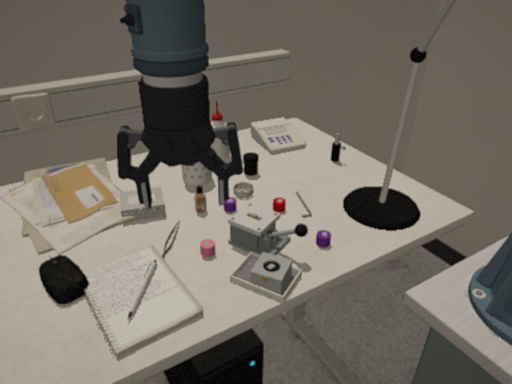

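View pics/top0.png

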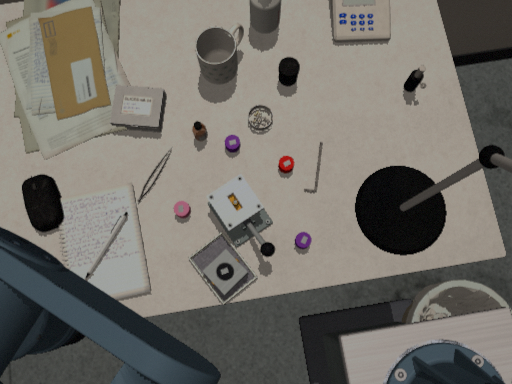

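View pics/wrist0.png

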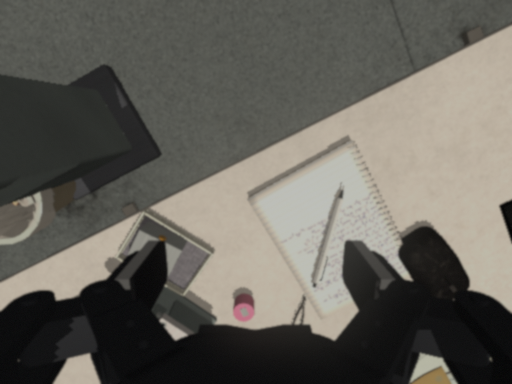

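Run:
```python
import cv2
t=cv2.imread("pics/top0.png")[160:310,170:320]; cv2.imwrite("pics/top0z.png",cv2.resize(t,(600,600),interpolation=cv2.INTER_CUBIC))
t=cv2.imread("pics/scene0.png")[190:300,190:340]; cv2.imwrite("pics/scene0z.png",cv2.resize(t,(750,550),interpolation=cv2.INTER_CUBIC))
```

```text
(no output)
```

View pics/top0z.png

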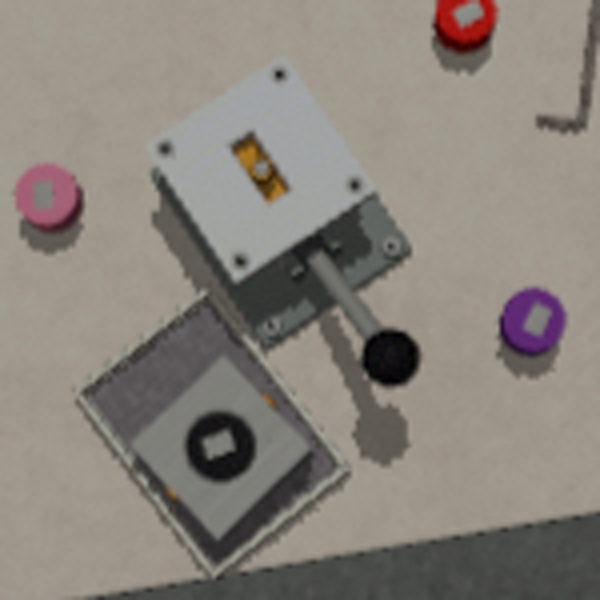

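View pics/scene0z.png

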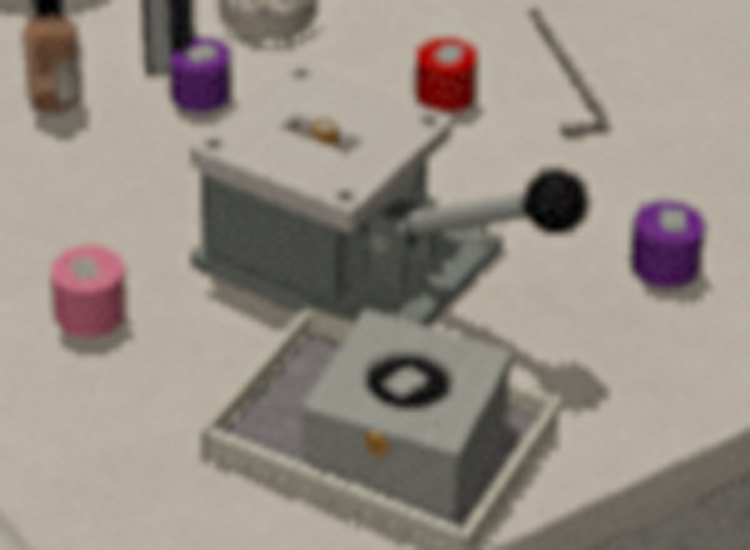

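```bash
cat > h.py <<'E'
import numpy as np, cv2
from scipy.spatial.transform import Rotation as Ro
from bench import *
def ray(m,uv,z):
    K=np.array(m["K"]);P=np.array(m["pose"])
    d=P[:3,:3]@np.linalg.solve(K,np.r_[uv,1.0]); o=P[:3,3]
    return (o+d*(z-o[2])/d[2])
def proj(m,p):
    P=np.array(m["pose"]);c=P[:3,:3].T@(np.array(p)-P[:3,3]);u=np.array(m["K"])@c;return u[:2]/u[2]
def R():
    q=get_obs()["eef_rot"];return Ro.from_quat(np.r_[q[1:],q[0]]).as_matrix()
def tool(dw):  # world shift (m) -> tool mm
    return np.round(R().T@np.array(dw)*1000,1)
E
python3 - <<'E'
from h import *
m=camera_model("top")
Z=lambda p:(170-.375+p[0]/4,160-.375+p[1]/4)
def show(n,pts,z):
    w=np.array([ray(m,Z(p),z) for p in pts]); c=w.mean(0)
    print(n,np.round(w[:,:2],4).tolist(),"c",np.round(c,4),"sides",np.round(np.linalg.norm(np.roll(w,-1,0)-w,axis=1)*1000,1),"ang",np.round(np.degrees(np.arctan2(*(np.roll(w,-1,0)-w)[:,[1,0]].T)),1))
show("deck",[(285,58),(380,193),(242,282),(150,150)],.058)
show("holder",[(225,355),(312,445),(220,540),(130,443)],.035)
show("tray",[(207,293),(348,468),(213,575),(78,393)],.013)
show("plung",[(268,400),(172,493)],.029)
show("mount",[(219,445)],.033)
show("knob",[(390,357)],.067)
show("bush",[(262,168)],.0625)
show("slot",[(242,138),(277,198)],.058)
print(np.round(R(),3))
E
```

```text
deck [[0.4634, 0.2883], [0.3943, 0.2557], [0.3643, 0.3232], [0.4306, 0.3554]] c [0.4132 0.3056 0.058 ] sides [76.4 73.9 73.7 74.6] ang [-154.7  113.9   25.9  -64. ]
holder [[0.336, 0.3365], [0.2897, 0.3037], [0.255, 0.3507], [0.3038, 0.3844]] c [0.2961 0.3438 0.035 ] sides [56.7 58.4 59.3 57.8] ang [-144.8  126.4   34.7  -56.1]
tray [[0.3686, 0.3415], [0.2781, 0.2892], [0.2407, 0.3575], [0.3321, 0.4073]] c [0.3049 0.3489 0.013 ] sides [104.5  77.8 104.1  75.2] ang [-150.   118.7   28.6  -61. ]
plung [[0.3133, 0.3204], [0.2791, 0.3694]] c [0.2962 0.3449 0.029 ] sides [59.7 59.7] ang [124.9 -55.1]
mount [[0.2966, 0.3452]] c [0.2966 0.3452 0.033 ] sides [0.] ang [0.]
knob [[0.3198, 0.2637]] c [0.3198 0.2637 0.067 ] sides [0.] ang [0.]
bush [[0.4133, 0.3064]] c [0.4133 0.3064 0.0625] sides [0.] ang [0.]
slot [[0.4294, 0.3134], [0.3995, 0.3019]] c [0.4145 0.3076 0.058 ] sides [32.1 32.1] ang [-159.   21.]
[[ 0.449 -0.001 -0.893]
 [ 0.893 -0.001  0.449]
 [-0.001 -1.     0.   ]]
```

```bash
python3 -m jog '[[0,0,0,0,7.1,0,-1],[0,0,0,0,7.1,0,-1],[0,20,0,0,7.1,0,-1],[0,20,0,0,7.1,0,-1]]'
python3 - <<'E'
from h import *
o=get_obs();print(o["eef_pos"],np.round(R(),3).tolist(),tool(np.array([.2964,.3445,.15])-o["eef_pos"]))
E
```

```text
time_s: 0.48
eef_pos: [0.2588, 0.5145, 0.192]
eef_rot: [0.676, -0.675, -0.211, 0.209]
wrist_force: [-0.5, -0.0, -0.1]
opening: 0.996
[0.25882594 0.51454323 0.19202503] [[0.824, 0.002, -0.567], [0.567, 0.002, 0.824], [0.003, -1.0, 0.001]] [ -65.6   41.7 -161.4]
```

```bash
python3 -m jog '[[-13,6,-32,0,0,0,-1],[-13,6,-32,0,0,0,-1],[-13,6,-32,0,0,0,-1],[-13,6,-32,0,0,0,-1],[-13.5,6,-33,0,0,0,-1],[0,0,0,0,0,0,-1],[0,0,0,0,0,0,-1]]'
python3 - <<'E'
from h import *
o=get_obs();print(o["eef_pos"],tool(np.array([.2964,.3445,.15])-o["eef_pos"]))
m=camera_model("wrist");im=camera("wrist")
cv2.imwrite("pics/w1.png",im)
for n,p in dict(h=[.2964,.3445,.035],seat=[.4133,.3058,.058],tray=[.305,.349,.013],tip1=o["eef_pos"]).items(): print(n,proj(m,p))
E
```

```text
time_s: 1.07
eef_pos: [0.2968, 0.3427, 0.1609]
eef_rot: [-0.675, 0.675, 0.211, -0.211]
wrist_force: [-0.4, -0.6, -0.7]
opening: 1.0
[0.29680053 0.34272856 0.16085899] [ 0.7 10.9  1.7]
h [256.35869029 186.70229582]
seat [333.69629638 292.75852863]
tray [265.76150514 182.82353214]
tip1 [255.85422759 245.05609438]
```

View pics/w1.png

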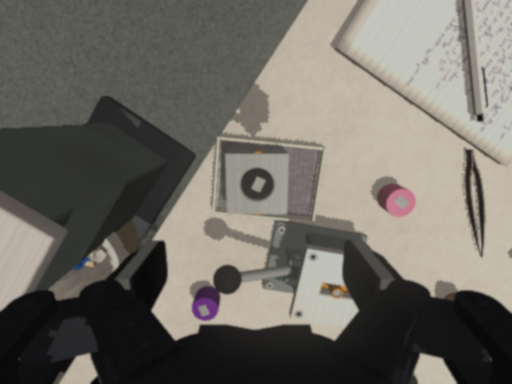

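Run:
```python
import cv2
t=cv2.imread("pics/w1.png")[120:230,200:350]; cv2.imwrite("pics/w1a.png",cv2.resize(t,(750,550),interpolation=cv2.INTER_CUBIC))
t=cv2.imread("pics/w1.png")[220:330,260:360]; cv2.imwrite("pics/w1b.png",cv2.resize(t,(500,550),interpolation=cv2.INTER_CUBIC))
```

```text
(no output)
```

View pics/w1a.png

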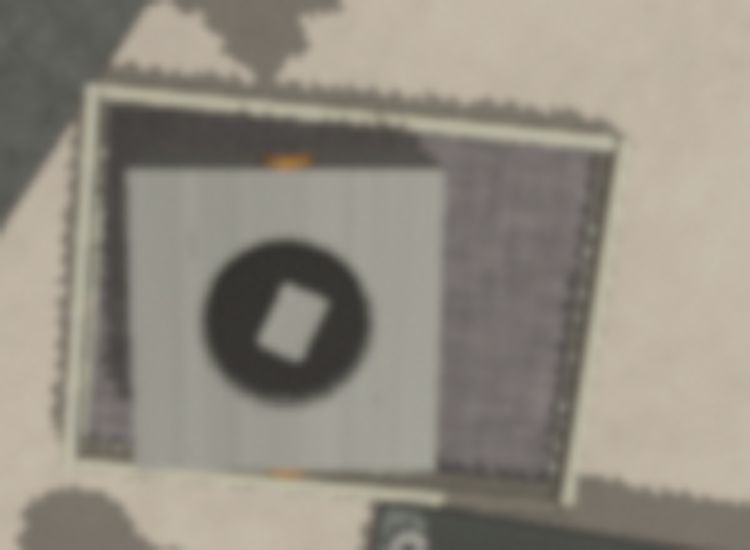

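View pics/w1b.png

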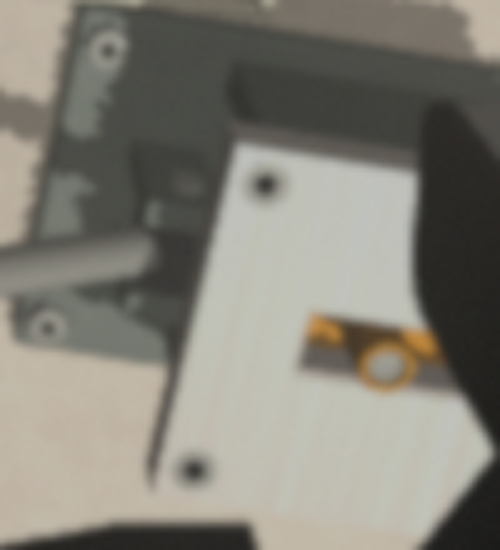

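Run:
```python
from h import *
m=camera_model("wrist")
A=lambda p:(200-.4+p[0]/5,120-.4+p[1]/5)
B=lambda p:(260-.4+p[0]/5,220-.4+p[1]/5)
def show(n,Z,pts,z):
    w=np.array([ray(m,Z(p),z) for p in pts]); c=w.mean(0)
    print(n,np.round(w[:,:2],4).tolist(),"c",np.round(c,4),"sides",np.round(np.linalg.norm(np.roll(w,-1,0)-w,axis=1)*1000,1),"ang",np.round(np.degrees(np.arctan2(*(np.roll(w,-1,0)-w)[:,[1,0]].T)),1))
show("holder",A,[(128,168),(443,168),(437,472),(136,467)],.035)
show("tray",A,[(88,88),(622,140),(572,502),(70,460)],.013)
show("mount",A,[(287,322)],.033)
show("bush",B,[(387,366)],.0625)
show("screws",B,[(265,185),(195,470)],.058)
show("deckedge",B,[(236,142),(155,490)],.058)
m=camera_model("top")
Z=lambda p:(170-.375+p[0]/4,160-.375+p[1]/4)
show("topscrews",Z,[(240,261),(355,185),(280,75),(165,149)],.058)
```

```text
holder [[0.2553, 0.3553], [0.3026, 0.3883], [0.3367, 0.3404], [0.2883, 0.3079]] c [0.2957 0.348  0.035 ] sides [57.8 58.7 58.3 57.7] ang [  34.9  -54.5 -146.1  124.9]
tray [[0.24, 0.3603], [0.3319, 0.4121], [0.3704, 0.3467], [0.2785, 0.294]] c [0.3052 0.3533 0.013 ] sides [105.5  75.9 105.9  76.8] ang [  29.4  -59.5 -150.1  120.2]
mount [[0.296, 0.3479]] c [0.296  0.3479 0.033 ] sides [0.] ang [0.]
bush [[0.4138, 0.3105]] c [0.4138 0.3105 0.0625] sides [0.] ang [0.]
screws [[0.3741, 0.3255], [0.4005, 0.2693]] c [0.3873 0.2974 0.058 ] sides [62.1 62.1] ang [-64.9 115.1]
deckedge [[0.3645, 0.3293], [0.3968, 0.2612]] c [0.3806 0.2953 0.058 ] sides [75.5 75.5] ang [-64.6 115.4]
topscrews [[0.3738, 0.3226], [0.3997, 0.2662], [0.4558, 0.2918], [0.43, 0.3486]] c [0.4149 0.3073 0.058 ] sides [62.1 61.7 62.4 61.9] ang [ -65.3   24.6  114.5 -155.2]
```

Run:
```python
from h import *
m=camera_model("scene")
A=lambda p:(190-.4+p[0]/5,190-.4+p[1]/5)
def show(n,pts,z):
    w=np.array([ray(m,A(p),z) for p in pts]); print(n,np.round(w[:,:2],4).tolist(),"c",np.round(w.mean(0),4))
show("mount",[(408,381)],.033);show("holder",[(375,312),(508,355),(465,452),(305,405)],.035)
show("bush",[(325,128)],.0625);show("screws",[(345,195),(428,121),(300,73),(213,144)],.058)
show("tray",[(308,313),(558,402),(470,538),(205,440)],.013)
```

```text
mount [[0.2971, 0.3467]] c [0.2971 0.3467 0.033 ]
holder [[0.3336, 0.3371], [0.2881, 0.3091], [0.255, 0.3515], [0.3037, 0.386]] c [0.2951 0.3459 0.035 ]
bush [[0.412, 0.3103]] c [0.412  0.3103 0.0625]
screws [[0.375, 0.3243], [0.4001, 0.2685], [0.4574, 0.2943], [0.4312, 0.3508]] c [0.4159 0.3095 0.058 ]
tray [[0.3687, 0.3447], [0.2774, 0.2927], [0.2385, 0.36], [0.3275, 0.4135]] c [0.303  0.3527 0.013 ]
```

```bash
python3 -m jog '[[1.8,25,3.3,0,0,0,-1],[0,30,0,0,0,0,-1],[0,30,0,0,0,0,-1],[0,25,0,0,0,0,-1],[0,15,0,0,0,0,-1],[0,12,0,0,0,0,-1],[0,8,0,0,0,0,-1],[0,0,0,0,0,0,-1]]';python3 - <<'E'
from h import *
print(get_obs()["eef_pos"]);cv2.imwrite("pics/w2.png",camera("wrist"));cv2.imwrite("pics/s2.png",cv2.resize(camera("scene")[150:350,150:380],(690,600)))
E
```

```text
time_s: 1.78
eef_pos: [0.2951, 0.3482, 0.0149]
eef_rot: [-0.674, 0.675, 0.212, -0.213]
wrist_force: [-0.2, 0.1, 0.8]
opening: 0.998
[0.29513035 0.34822279 0.01485236]
```

View pics/w2.png

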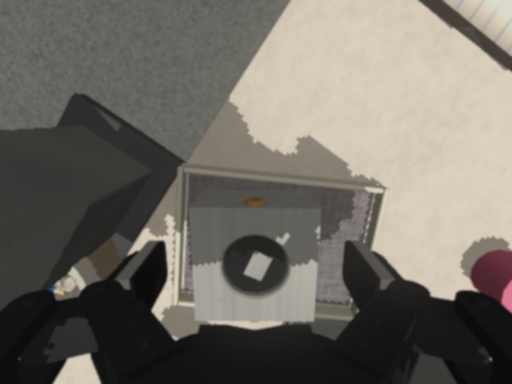

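View pics/s2.png

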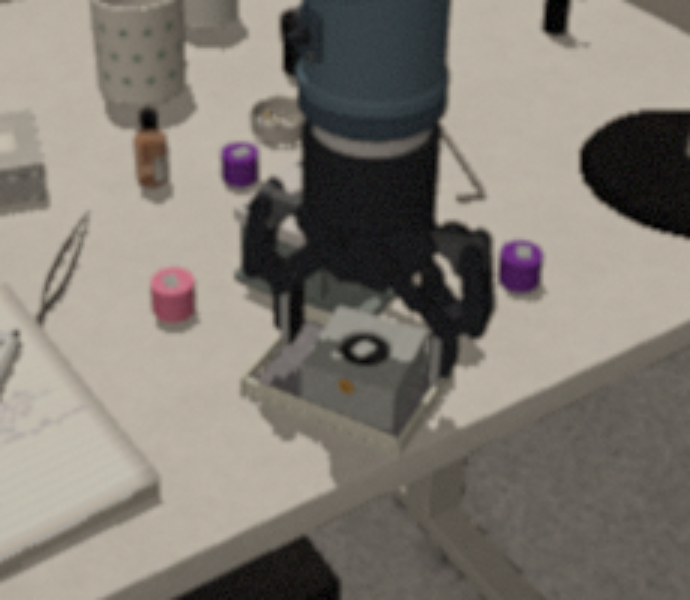

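```bash
python3 - <<'E'
from h import *
m=camera_model("wrist");o=get_obs()
p=ray(m,(256.5,263.5),.033);print(p,o["eef_pos"],R().T@(p-o["eef_pos"]))
# circle fit
im=cv2.imread("pics/w2.png")
msk=(cv2.cvtColor(im,6)<60).astype(np.uint8);msk[:,:215]=0;msk[:,300:]=0;msk[:225]=0;msk[305:]=0
c=max(cv2.findContours(msk,0,1)[0],key=cv2.contourArea);e=cv2.fitEllipse(c);print(e,ray(m,e[0],.033),ray(m,(e[0][0],e[0][1]),.035))
E
python3 -m jog '[[0,0,0,0,0,0,0.2],[0,0,0,0,0,0,0.4],[0,0,0,0,0,0,0.6],[0,0,0,0,0,0,0.8],[0,0,0,0,0,0,1]]'
```

```text
[0.29771943 0.34725928 0.033     ] [0.29634782 0.34872714 0.01654578] [ 0.00028705 -0.0164543  -0.00198766]
((254.66392517089844, 263.08770751953125), (55.84654235839844, 62.71628189086914), 91.9035873413086) [0.29687506 0.34693269 0.033     ] [0.29626211 0.34780981 0.035     ]
time_s: 2.3
eef_pos: [0.2967, 0.3485, 0.0175]
eef_rot: [0.675, -0.674, -0.213, 0.212]
wrist_force: [-2.4, -1.2, 7.0]
opening: 0.662
```

```bash
python3 -m jog '[[0,0,0,0,0,0,1],[0,-3,0,0,0,0,1],[0,-3,0,0,0,0,1],[0,-4,0,0,0,0,1],[0,0,0,0,0,0,1]]';python3 - <<'E'
from h import *
print(get_obs()["eef_pos"],get_obs()["wrist_force"]);cv2.imwrite("pics/w3.png",camera("wrist"));cv2.imwrite("pics/s3.png",cv2.resize(camera("scene")[190:310,190:330],(700,600)))
E
```

```text
time_s: 2.72
eef_pos: [0.2963, 0.348, 0.0268]
eef_rot: [0.675, -0.675, -0.212, 0.212]
wrist_force: [0.9, 0.2, -6.7]
opening: 0.66
[0.29633246 0.348007   0.02675753] [ 0.87131164  0.20052209 -6.69369927]
```

View pics/s3.png

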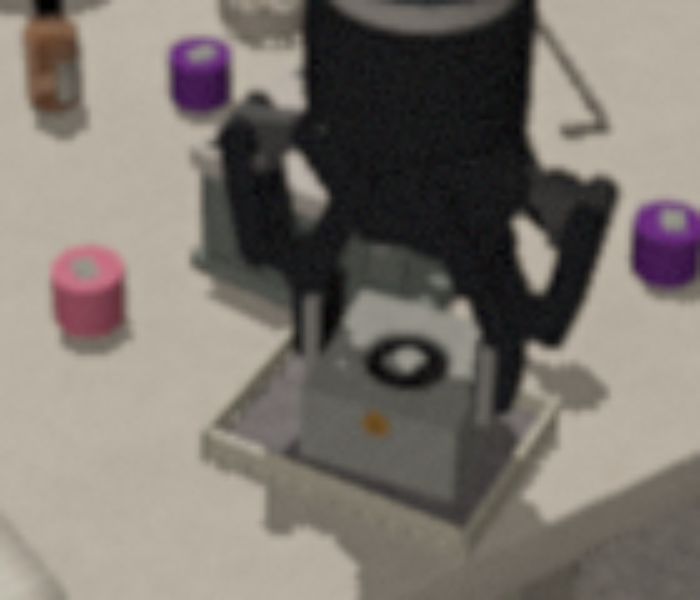

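View pics/w3.png

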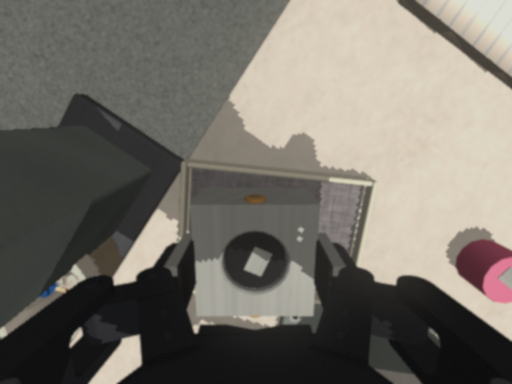

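```bash
python3 -m jog '[[0,-15,0,0,0,0,1],[0,-25,0,0,0,0,1],[0,-25,0,0,5,0,1],[0,-15,0,0,5,0,1],[0,0,0,0,0,0,1]]';python3 - <<'E'
from h import *
o=get_obs();print(o["eef_pos"],R()[:,0],tool(np.array([.4137,.3103,.1])-o["eef_pos"]))
E
```

```text
time_s: 3.23
eef_pos: [0.2984, 0.3495, 0.1094]
eef_rot: [0.692, -0.69, -0.154, 0.149]
wrist_force: [1.3, 0.6, -6.7]
opening: 0.66
[0.29835445 0.34949868 0.10944101] [0.90819351 0.41850167 0.00639596] [ 88.3   9.9 -83.9]
```

```bash
python3 -m jog '[[10,0,-10,0,0,0,1],[18,0,-17,0,0,0,1],[18,0,-17,0,0,0,1],[18,0,-17,0,0,0,1],[14,0,-13,0,0,0,1],[10,0,-10,0,0,0,1],[0,0,0,0,0,0,1],[0,0,0,0,0,0,1]]';python3 - <<'E'
from h import *
o=get_obs();print(o["eef_pos"],o["wrist_force"],np.round(R(),4).tolist(),tool(np.array([.4137,.3103,.1])-o["eef_pos"]))
cv2.imwrite("pics/w4.png",camera("wrist"));cv2.imwrite("pics/s4.png",cv2.resize(camera("scene")[180:300,190:330],(700,600)))
E
```

```text
time_s: 3.9
eef_pos: [0.4111, 0.3082, 0.105]
eef_rot: [-0.69, 0.691, 0.152, -0.153]
wrist_force: [0.0, -0.1, -7.4]
opening: 0.658
[0.41105795 0.30820135 0.10496094] [ 0.02348749 -0.10316761 -7.41642503] [[0.907, -0.0024, -0.4212], [0.4212, -0.0008, 0.907], [-0.0025, -1.0, 0.0003]] [3.3 5.  0.8]
```

View pics/w4.png

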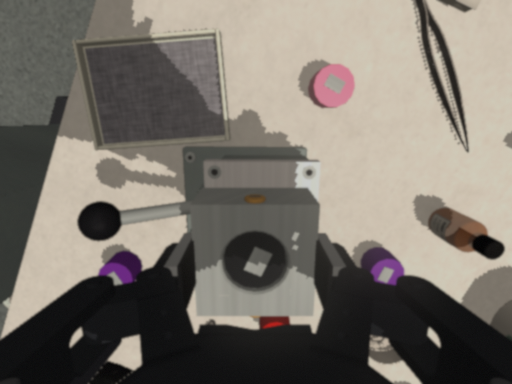

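View pics/s4.png

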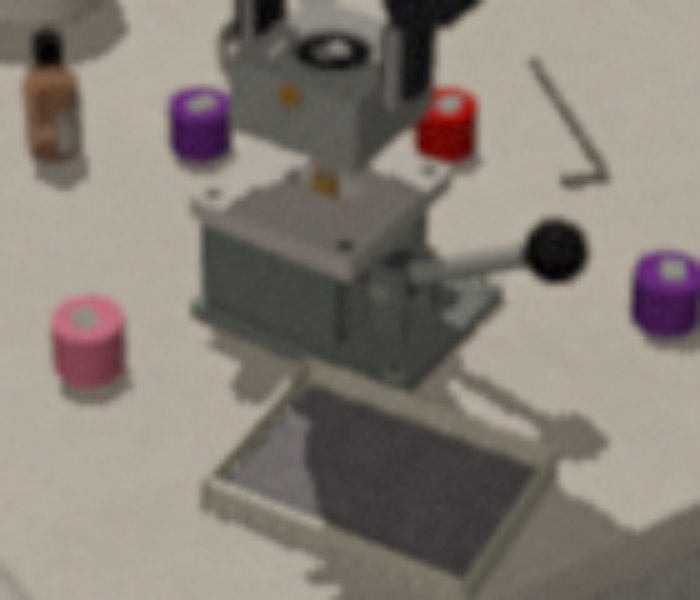

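```bash
python3 -m jog '[[1.7,8,0.4,0,0,0,1],[1.6,10,0.4,0,0,0,1],[0,4,0,0,0,0,1],[0,2,0,0,0,0,1],[0,0,0,0,0,0,1],[0,0,0,0,0,0,1]]';python3 - <<'E'
from h import *
o=get_obs();print(o["eef_pos"],o["wrist_force"],np.round(R()[2],4).tolist(),tool(np.array([.4137,.3103,.0815])-o["eef_pos"]))
cv2.imwrite("pics/s5.png",cv2.resize(camera("scene")[180:300,190:330],(700,600)))
E
```

```text
time_s: 4.5
eef_pos: [0.4138, 0.311, 0.082]
eef_rot: [-0.69, 0.69, 0.152, -0.153]
wrist_force: [0.7, 0.2, -6.8]
opening: 0.66
[0.41384029 0.31102115 0.0820316 ] [ 0.68157725  0.23666309 -6.77503463] [-0.0006, -1.0, -0.0] [-0.4  0.5 -0.6]
```

View pics/s5.png

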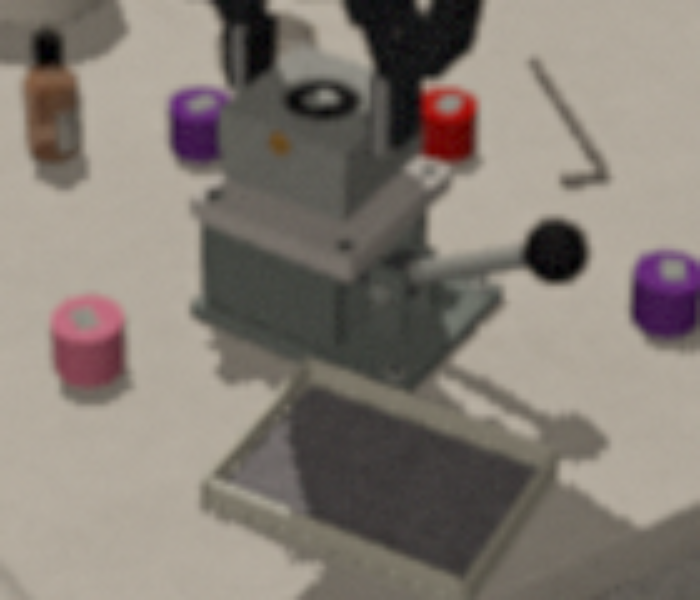

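```bash
python3 -m jog '[[0,1,-0.6,0,0,0,1],[0,1,0,0,0,0,1],[0,1,0,0,0,0,1],[0,1,0,0,0,0,1],[0,0,0,0,0,0,1]]'
```

```text
time_s: 4.97
eef_pos: [0.4142, 0.3103, 0.0781]
eef_rot: [-0.69, 0.69, 0.152, -0.153]
wrist_force: [-0.3, -0.8, -7.1]
opening: 0.659
```

```bash
python3 -m jog '[[0,1,0,0,0,0,1],[0,0,0,0,0,0,1]]'
```

```text
time_s: 5.13
eef_pos: [0.4143, 0.3104, 0.0771]
eef_rot: [-0.69, 0.69, 0.152, -0.153]
wrist_force: [-0.2, -0.7, -6.4]
opening: 0.662
```

```bash
python3 -m jog '[[0,1,0,0,0,0,1],[0,0,0,0,0,0,1]]'
```

```text
time_s: 5.3
eef_pos: [0.4142, 0.3104, 0.0761]
eef_rot: [-0.69, 0.69, 0.152, -0.153]
wrist_force: [-0.5, 0.5, -7.4]
opening: 0.659
```

```bash
python3 -m jog '[[0,1,0,0,0,0,1],[0,0,0,0,0,0,1]]'
```

```text
time_s: 5.47
eef_pos: [0.4142, 0.3104, 0.0751]
eef_rot: [-0.69, 0.69, 0.152, -0.153]
wrist_force: [-0.4, 0.0, -7.2]
opening: 0.659
```

```bash
python3 -m jog '[[0,1,0,0,0,0,1],[0,0,0,0,0,0,1]]'
```

```text
time_s: 5.63
eef_pos: [0.4142, 0.3104, 0.0741]
eef_rot: [-0.69, 0.69, 0.152, -0.153]
wrist_force: [0.2, 0.1, -7.7]
opening: 0.663
```

```bash
python3 -m jog '[[0,1,0,0,0,0,1],[0,0,0,0,0,0,1]]'
```

```text
time_s: 5.8
eef_pos: [0.4142, 0.3104, 0.0731]
eef_rot: [-0.69, 0.69, 0.152, -0.153]
wrist_force: [0.2, 0.4, -6.7]
opening: 0.662
```

```bash
python3 -m jog '[[0,0.7,0,0,0,0,1],[0,0,0,0,0,0,1]]'
```

```text
time_s: 5.97
eef_pos: [0.4142, 0.3104, 0.0726]
eef_rot: [-0.69, 0.69, 0.152, -0.153]
wrist_force: [-1.4, -1.2, -5.5]
opening: 0.658
```

```bash
python3 -m jog '[[0,0.7,0,0,0,0,1],[0,0,0,0,0,0,1]]'
```

```text
time_s: 6.13
eef_pos: [0.4143, 0.3104, 0.0726]
eef_rot: [-0.69, 0.691, 0.152, -0.153]
wrist_force: [-5.0, -2.5, 0.8]
opening: 0.657
```

Run:
```python
from h import *
o=get_obs();print(o["torque"],o["wrist_force"])
a=camera("scene")[190:270,220:320]
cv2.imwrite("pics/s6.png",cv2.resize(a,(750,600),interpolation=cv2.INTER_CUBIC))
```

```text
[-0.34200573  0.72060185 -0.0067364 ] [-5.04703151 -2.53736977  0.80573263]
```

View pics/s6.png

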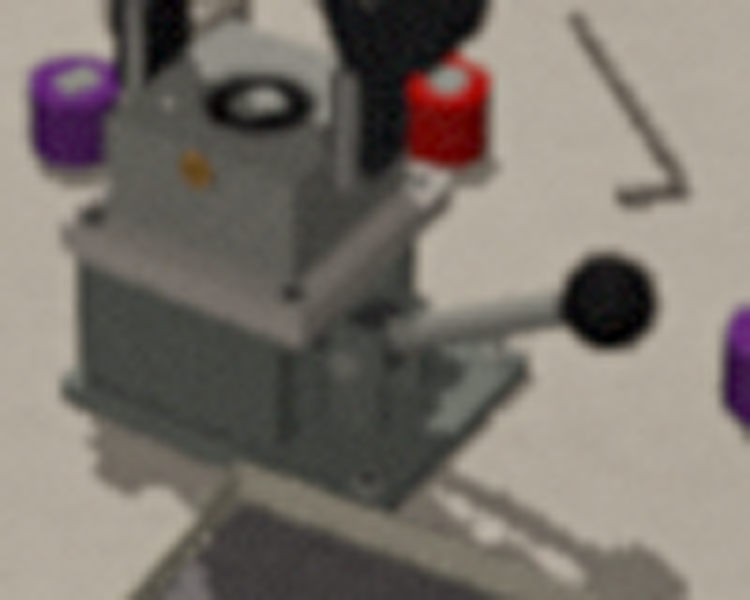

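```bash
python3 -m jog '[[-0.7,0,0,0,0,0,1],[0,0,0,0,0,0,1]]'; python3 -m jog '[[-0.7,0,0,0,0,0,1],[0,0,0,0,0,0,1]]'
```

```text
time_s: 6.35
eef_pos: [0.4143, 0.3104, 0.0726]
eef_rot: [0.691, -0.69, -0.153, 0.152]
wrist_force: [-3.3, -2.0, 0.5]
opening: 0.662
time_s: 6.52
eef_pos: [0.4142, 0.3103, 0.0726]
eef_rot: [0.691, -0.69, -0.153, 0.152]
wrist_force: [0.5, 2.0, -1.1]
opening: 0.658
```

```bash
python3 -m jog '[[-1,0,0,0,0,0,1],[0,0,0,0,0,0,1]]'; python3 -m jog '[[-1,0,0,0,0,0,1],[0,0,0,0,0,0,1]]'
```

```text
time_s: 6.68
eef_pos: [0.4134, 0.3099, 0.0726]
eef_rot: [0.691, -0.69, -0.154, 0.151]
wrist_force: [3.7, 0.9, -0.5]
opening: 0.658
time_s: 6.85
eef_pos: [0.4125, 0.3094, 0.0726]
eef_rot: [0.691, -0.69, -0.154, 0.151]
wrist_force: [4.4, 2.1, 0.6]
opening: 0.66
```

```bash
python3 -m jog '[[-0.7,0,0,0,0,0,1],[0,0,0,0,0,0,1]]'; python3 -m jog '[[-0.7,0,0,0,0,0,1],[0,0,0,0,0,0,1]]'
```

```text
time_s: 7.02
eef_pos: [0.4124, 0.3094, 0.0727]
eef_rot: [0.691, -0.69, -0.154, 0.151]
wrist_force: [6.0, 3.4, -1.1]
opening: 0.662
time_s: 7.18
eef_pos: [0.4123, 0.3093, 0.0727]
eef_rot: [0.691, -0.69, -0.154, 0.151]
wrist_force: [8.0, 4.0, -3.7]
opening: 0.662
```

```bash
python3 -m jog '[[1,0,0,0,0,0,1],[1,0,0,0,0,0,1],[0.8,0,0,0,0,0,1],[0,0,0,0,0,0,1]]'; python3 -m jog '[[0,0,1,0,0,0,1],[0,0,1,0,0,0,1],[0,0,0,0,0,0,1]]'
```

```text
time_s: 7.52
eef_pos: [0.4125, 0.3095, 0.0726]
eef_rot: [-0.69, 0.691, 0.152, -0.153]
wrist_force: [-1.3, -0.9, 8.3]
opening: 0.661
time_s: 7.77
eef_pos: [0.4124, 0.3102, 0.0726]
eef_rot: [-0.689, 0.691, 0.153, -0.152]
wrist_force: [1.7, -6.3, 7.2]
opening: 0.662
```

```bash
python3 -m jog '[[0,0,1,0,0,0,1],[0,0,0,0,0,0,1]]';python3 -m jog '[[0,0,-1.5,0,0,0,1],[0,0,-1.5,0,0,0,1],[0,0,0,0,0,0,1]]';python3 -m jog '[[0,0,-1,0,0,0,1],[0,0,-0,0,0,0,1]]'
```

```text
time_s: 7.93
eef_pos: [0.4124, 0.3105, 0.0726]
eef_rot: [-0.689, 0.692, 0.153, -0.152]
wrist_force: [4.3, -9.1, 6.1]
opening: 0.659
time_s: 8.18
eef_pos: [0.4127, 0.31, 0.0726]
eef_rot: [0.691, -0.69, -0.153, 0.152]
wrist_force: [-0.0, 2.0, 5.7]
opening: 0.659
time_s: 8.35
eef_pos: [0.4128, 0.3095, 0.0725]
eef_rot: [0.691, -0.69, -0.153, 0.152]
wrist_force: [-0.4, 4.6, 4.6]
opening: 0.661
```

```bash
python3 -m jog '[[0,0,0.8,0,0,0,1],[0,0,0,0,0,0,0.3],[0,0,0,0,0,0,-0.2],[0,0,0,0,0,0,-0.6],[0,0,0,0,0,0,-1],[0,0,0,0,0,0,-1]]'
```

```text
time_s: 8.85
eef_pos: [0.4118, 0.3091, 0.0713]
eef_rot: [-0.69, 0.691, 0.152, -0.153]
wrist_force: [-0.6, 0.4, -0.2]
opening: 1.0
```

```bash
python3 -m jog '[[0,-5,0,0,0,0,-1],[0,-15,0,0,0,0,-1],[0,-30,0,0,0,0,-1],[0,-40,0,0,0,0,-1],[0,0,0,0,0,0,-1]]'
python3 - <<'E'
from h import *
o=get_obs();print(o["eef_pos"],o["wrist_force"])
cv2.imwrite("pics/w7.png",camera("wrist"));a=camera("scene")[190:270,220:320]
cv2.imwrite("pics/s7.png",cv2.resize(a,(750,600),interpolation=cv2.INTER_CUBIC))
E
```

```text
time_s: 9.27
eef_pos: [0.4165, 0.3113, 0.1694]
eef_rot: [0.691, -0.69, -0.157, 0.149]
wrist_force: [1.7, 1.9, 1.2]
opening: 0.999
[0.41653769 0.31129348 0.16938839] [1.69698411 1.88926957 1.15508499]
```

View pics/s7.png

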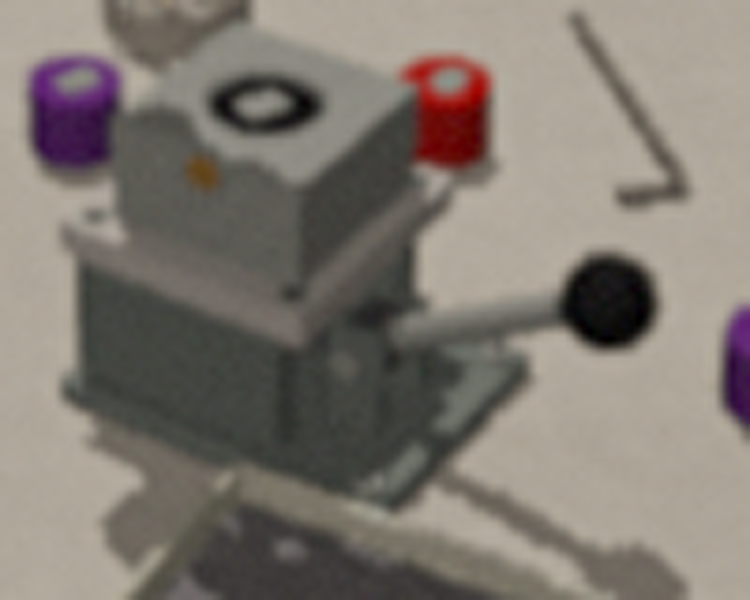

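View pics/w7.png

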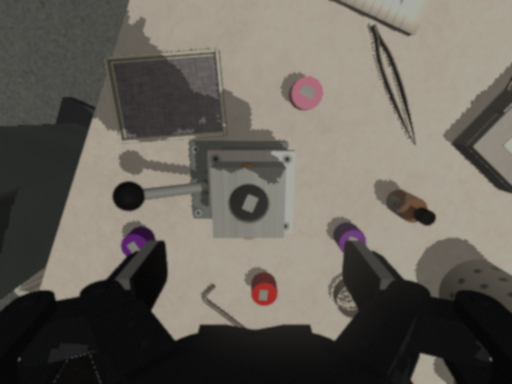

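Run:
```python
from h import *
a=camera("top");cv2.imwrite("pics/t7.png",cv2.resize(a[160:270,190:290],(600,660),interpolation=cv2.INTER_CUBIC)[:600])
```

```text
(no output)
```

View pics/t7.png

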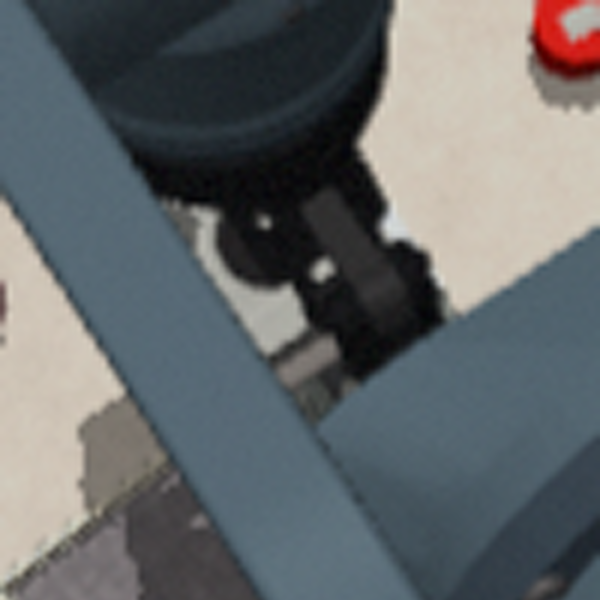

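Run:
```python
from h import *
m=camera_model("scene")
A=lambda p:(220-.43+p[0]/7.5,190-.43+p[1]/7.5)
for z in (.088,.0925): print(z,ray(m,A((266,104)),z))
for z in (.09,.0945): print(z,np.mean([ray(m,A(p),z) for p in [(228,28),(418,93),(300,187),(112,112)]],0))
m=camera_model("wrist"); print(m["pose"][:3,3],[ray(m,(249,202.5),z) for z in (.088,.0925)])
```

```text
0.088 [0.41483068 0.30774483 0.088     ]
0.0925 [0.40895529 0.3114633  0.0925    ]
0.09 [0.41271205 0.30965238 0.09      ]
0.0945 [0.40683169 0.31336827 0.0945    ]
[0.38426333 0.36919886 0.30594463] [array([0.40762063, 0.30850906, 0.088     ]), array([0.40713836, 0.30976215, 0.0925    ])]
```

Run:
```python
from h import *
o=get_obs()
im=cv2.imread("pics/w7.png");m=camera_model("wrist")
msk=(cv2.cvtColor(im,6)<55).astype(np.uint8);sub=np.zeros_like(msk);sub[170:220,100:155]=msk[170:220,100:155]
c=max(cv2.findContours(sub,0,1)[0],key=cv2.contourArea);print(cv2.minEnclosingCircle(c));print(ray(m,cv2.minEnclosingCircle(c)[0],.067), ray(m,(249,202.5),.088))
print(o["eef_pos"],tool(np.array([.3195,.2660,.13])-o["eef_pos"]))
```

```text
((128.25, 195.0), 15.282852172851562)
[0.3148517  0.26561393 0.067     ] [0.40762063 0.30850906 0.088     ]
[0.41272802 0.30945337 0.16237978] [-1.029e+02  3.230e+01 -1.000e-01]
```

```bash
python3 -m jog '[[-10,0,0,0,0,0,0],[-21,0,0,0,0,0,1],[-22,0,0,0,0,0,1],[-21,5,0,0,0,0,1],[-18,10,0,0,0,0,1],[-10,15,0,0,0,0,1],[0,10,0,0,0,0,1],[0,0,0,0,0,0,1]]'
python3 - <<'E'
from h import *
o=get_obs();print(o["eef_pos"],o["wrist_force"],tool(np.array([.3196,.2665,.09])-o["eef_pos"]))
a=camera("scene")[180:270,220:340]
cv2.imwrite("pics/s8.png",cv2.resize(a,(800,600),interpolation=cv2.INTER_CUBIC));cv2.imwrite("pics/w8.png",camera("wrist"))
E
```

```text
time_s: 10.08
eef_pos: [0.3174, 0.2653, 0.119]
eef_rot: [-0.69, 0.691, 0.151, -0.155]
wrist_force: [-0.2, -0.2, -0.0]
opening: 0.005
[0.31741815 0.26528021 0.11900685] [-0.16993772 -0.23718039 -0.02657525] [ 2.7 29.   0.2]
```

View pics/s8.png

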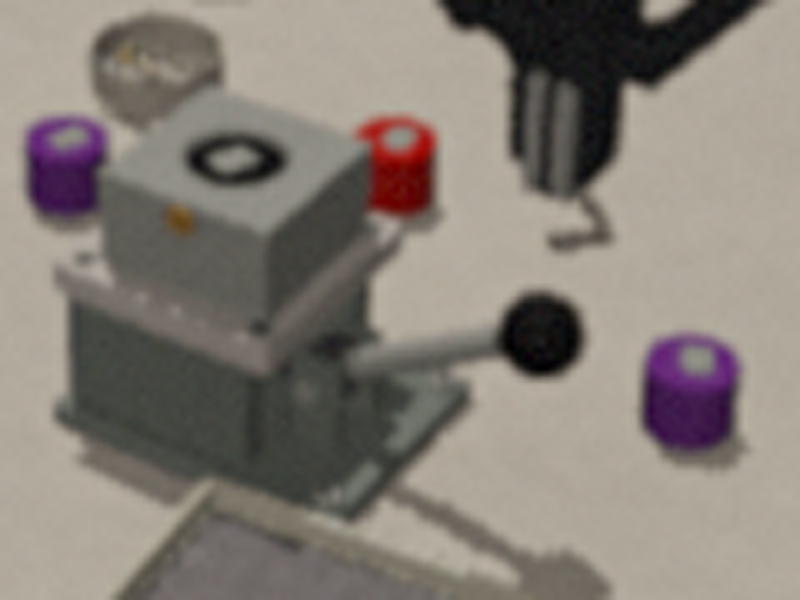

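View pics/w8.png

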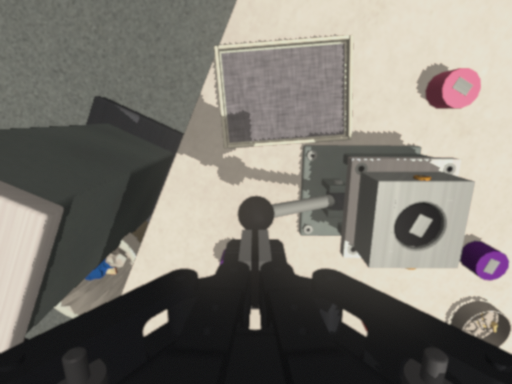

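```bash
python3 -m jog '[[1,12,0,0,0,0,1],[1,12,0,0,0,0,1],[0,6,0,0,0,0,1],[0,3,0,0,0,0,1],[0,0,0,0,0,0,1]]';python3 -m jog '[[0,2,0,0,0,0,1],[0,2,0,0,0,0,1],[0,0,0,0,0,0,1]]'; python3 -m jog '[[0,2,0,0,0,0,1],[-0.5,2,0,0,0,0,1],[0,0,0,0,0,0,1]]'
```

```text
time_s: 10.6
eef_pos: [0.322, 0.2673, 0.0886]
eef_rot: [-0.69, 0.691, 0.152, -0.153]
wrist_force: [-0.4, 0.5, 0.9]
opening: -0.003
time_s: 10.85
eef_pos: [0.3221, 0.2674, 0.085]
eef_rot: [0.69, -0.69, -0.153, 0.152]
wrist_force: [-0.5, 0.8, -1.0]
opening: -0.0
time_s: 11.1
eef_pos: [0.3212, 0.267, 0.0806]
eef_rot: [-0.69, 0.69, 0.152, -0.153]
wrist_force: [-0.2, -0.2, 0.0]
opening: -0.0
```

```bash
python3 -m jog '[[-1.3,1,0,0,0,0,1],[-0.5,1,0,0,0,0,1],[0,0,0,0,0,0,1]]'; python3 -m jog '[[-1,2,0,0,0,0,1],[-1,2,0,0,0,0,1],[0,0,0,0,0,0,1]]'; python3 -m jog '[[-1,2,0,0,0,0,1],[-1,2,0,0,0,0,1],[0,0,0,0,0,0,1]]'
```

```text
time_s: 11.35
eef_pos: [0.3198, 0.2663, 0.0789]
eef_rot: [-0.69, 0.69, 0.153, -0.152]
wrist_force: [0.5, -0.4, 1.1]
opening: -0.001
time_s: 11.6
eef_pos: [0.3172, 0.2651, 0.0744]
eef_rot: [-0.69, 0.691, 0.152, -0.153]
wrist_force: [-2.7, -1.8, 3.3]
opening: -0.003
time_s: 11.85
eef_pos: [0.3155, 0.2643, 0.0704]
eef_rot: [-0.69, 0.691, 0.152, -0.153]
wrist_force: [-2.9, -1.4, 4.0]
opening: -0.003
```

```bash
python3 -m jog '[[-1,2,0,0,0,0,1],[-0.9,2,0,0,0,0,1],[-0.8,2,0,0,0,0,1],[0,0,0,0,0,0,1]]'; python3 -m jog '[[-0.7,2,0,0,0,0,1],[-0.6,2,0,0,0,0,1],[-0.5,2,0,0,0,0,1],[0,0,0,0,0,0,1]]'
python3 - <<'E'
from h import *
o=get_obs();print(o["eef_pos"],o["wrist_force"])
a=camera("scene")[180:270,220:340]
cv2.imwrite("pics/s9.png",cv2.resize(a,(800,600),interpolation=cv2.INTER_CUBIC))
E
```

```text
time_s: 12.18
eef_pos: [0.3132, 0.2633, 0.0645]
eef_rot: [-0.69, 0.691, 0.152, -0.153]
wrist_force: [-1.5, -1.4, 3.5]
opening: 0.003
time_s: 12.52
eef_pos: [0.3118, 0.2626, 0.0586]
eef_rot: [-0.69, 0.69, 0.152, -0.153]
wrist_force: [-2.5, -1.5, 3.9]
opening: 0.008
[0.31181595 0.26261481 0.05855512] [-2.52287025 -1.46945172  3.87038941]
```

View pics/s9.png

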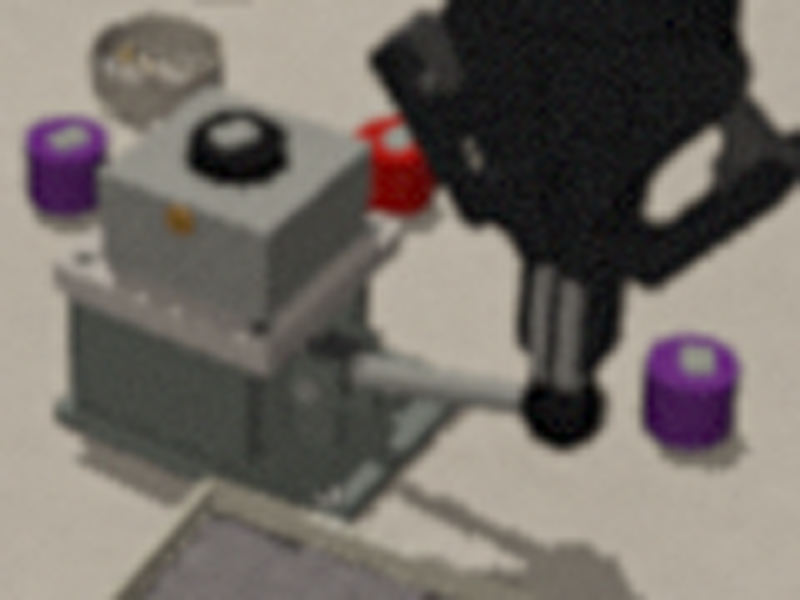

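```bash
python3 -m jog '[[-0.4,2,0,0,0,0,1],[-0.3,2,0,0,0,0,1],[-0.3,2,0,0,0,0,1],[0,0,0,0,0,0,1]]'; python3 -m jog '[[-0.2,2,0,0,0,0,1],[-0.1,1.5,0,0,0,0,1],[0,0,0,0,0,0,1]]'; python3 -m jog '[[0,1,0,0,0,0,1],[0,0,0,0,0,0,1]]';python3 -m jog '[[0,1,0,0,0,0,1],[0,0,0,0,0,0,1]]'
```

```text
time_s: 12.9
eef_pos: [0.3111, 0.2623, 0.0526]
eef_rot: [-0.69, 0.69, 0.152, -0.153]
wrist_force: [-1.9, -2.2, 3.6]
opening: 0.002
time_s: 13.15
eef_pos: [0.3109, 0.2622, 0.0492]
eef_rot: [-0.69, 0.69, 0.153, -0.153]
wrist_force: [-1.2, -1.1, 3.1]
opening: -0.001
time_s: 13.32
eef_pos: [0.3111, 0.2623, 0.0484]
eef_rot: [0.69, -0.69, -0.153, 0.152]
wrist_force: [-2.0, -1.1, 4.4]
opening: 0.001
time_s: 13.48
eef_pos: [0.311, 0.2622, 0.0473]
eef_rot: [0.69, -0.69, -0.153, 0.153]
wrist_force: [-2.4, -0.5, 4.3]
opening: -0.003
```

```bash
for i in 1; do :; done; python3 -m jog '[[0,1,0,0,0,0,1],[0,0,0,0,0,0,1]]';python3 -m jog '[[0,1,0,0,0,0,1],[0,0,0,0,0,0,1]]';python3 -m jog '[[0,0.7,0,0,0,0,1],[0,0,0,0,0,0,1]]'
```

```text
time_s: 13.65
eef_pos: [0.3109, 0.2622, 0.0463]
eef_rot: [-0.69, 0.69, 0.152, -0.153]
wrist_force: [-2.5, -2.2, 3.8]
opening: -0.001
time_s: 13.82
eef_pos: [0.311, 0.2622, 0.0453]
eef_rot: [-0.69, 0.69, 0.152, -0.153]
wrist_force: [-1.8, -0.7, 4.3]
opening: -0.002
time_s: 13.98
eef_pos: [0.311, 0.2622, 0.0449]
eef_rot: [-0.69, 0.69, 0.152, -0.153]
wrist_force: [-5.4, -1.4, 9.4]
opening: 0.003
```

```bash
python3 -m jog '[[0,0.7,0,0,0,0,1],[0,0,0,0,0,0,1]]';python3 -m jog '[[0,0.6,0,0,0,0,1],[0,0,0,0,0,0,1],[0,0,0,0,0,0,1]]';python3 - <<'E'
from h import *
a=camera("scene")[180:270,220:340]
cv2.imwrite("pics/s10.png",cv2.resize(a,(800,600),interpolation=cv2.INTER_CUBIC))
E
```

```text
time_s: 14.15
eef_pos: [0.311, 0.2622, 0.0446]
eef_rot: [-0.69, 0.691, 0.152, -0.153]
wrist_force: [-6.8, -2.6, 15.1]
opening: 0.001
time_s: 14.4
eef_pos: [0.311, 0.2622, 0.0443]
eef_rot: [-0.69, 0.691, 0.152, -0.153]
wrist_force: [-7.2, -3.8, 19.8]
opening: 0.001
```

View pics/s10.png

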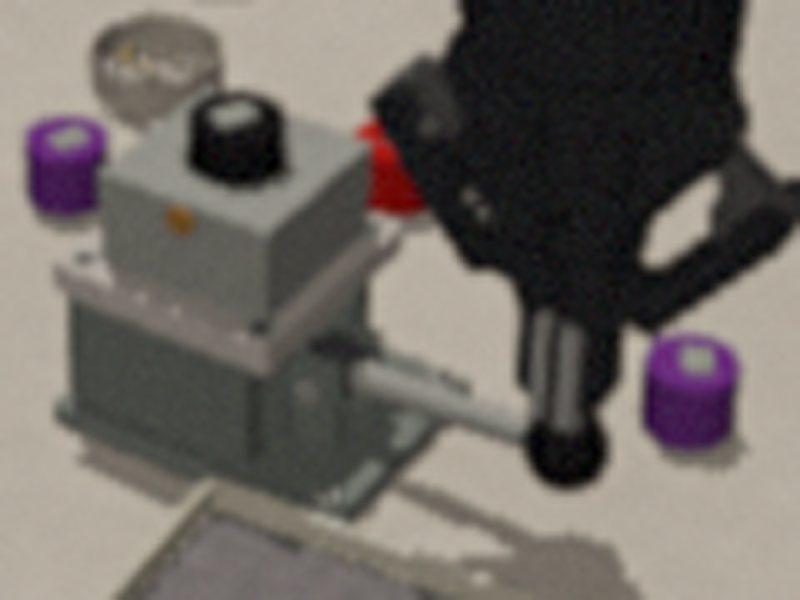

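```bash
python3 -m jog '[[0,-3,0,0,0,0,1],[0.3,-4,0,0,0,0,1],[0.5,-4,0,0,0,0,1],[1,-5,0,0,0,0,1],[1.5,-5,0,0,0,0,1],[2,-5,0,0,0,0,1],[2,-5,0,0,0,0,1],[2,-5,0,0,0,0,1]]';python3 -m jog '[[1,-4,0,0,0,0,1],[0,-15,0,0,0,0,1],[0,-25,0,0,0,0,1],[0,-30,0,0,0,0,1],[0,-5,0,0,0,0,1],[0,0,0,0,0,0,1]]';python3 - <<'E'
from h import *
o=get_obs();print(o["eef_pos"],tool(np.array([.4125,.310,.16])-o["eef_pos"]))
a=camera("scene")[180:270,220:340]
cv2.imwrite("pics/s11.png",cv2.resize(a,(800,600),interpolation=cv2.INTER_CUBIC));cv2.imwrite("pics/w11.png",camera("wrist"))
E
```

```text
time_s: 15.12
eef_pos: [0.3196, 0.2662, 0.0799]
eef_rot: [0.69, -0.69, -0.152, 0.153]
wrist_force: [1.2, 0.2, 0.9]
opening: -0.002
time_s: 15.62
eef_pos: [0.3217, 0.2672, 0.1605]
eef_rot: [0.691, -0.69, -0.154, 0.151]
wrist_force: [-0.5, 0.2, 0.3]
opening: 0.002
[0.32169302 0.267194   0.16052598] [100.4   1.    0.6]
```

View pics/s11.png

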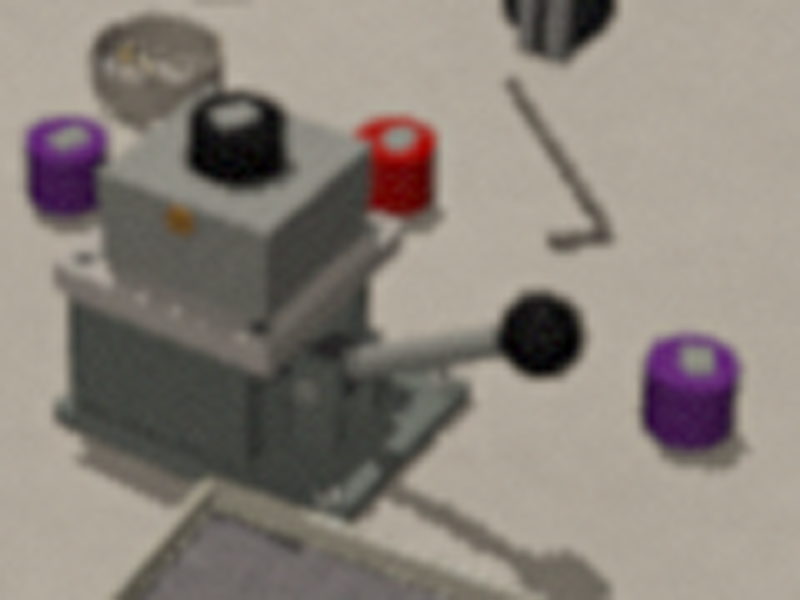

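View pics/w11.png

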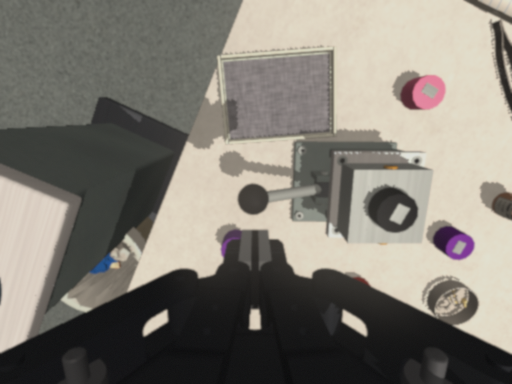

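```bash
python3 -m jog '[[10,0,0,0,0,0,0],[20,0,0,0,0,0,-0.4],[22,0,0,0,0,0,-0.4],[22,0,0.6,0,0,0,-0.4],[18,0,0,0,0,0,-0.4],[8.4,0,0,0,0,0,-0.4],[0,0,0,0,0,0,-0.4],[0,0,0,0,0,0,-0.4]]';python3 - <<'E'
from h import *
o=get_obs();print(o["eef_pos"],o["opening"],tool(np.array([.4128,.310,.14])-o["eef_pos"]))
m=camera_model("wrist");im=camera("wrist")
cv2.imwrite("pics/w12.png",im)
E
```

```text
time_s: 16.38
eef_pos: [0.4103, 0.3089, 0.157]
eef_rot: [-0.69, 0.691, 0.151, -0.154]
wrist_force: [-0.9, 0.1, 0.2]
opening: 0.701
[0.41027576 0.30893967 0.15696896] 0.700747786007061 [ 2.8 17.  -0.1]
```

View pics/w12.png

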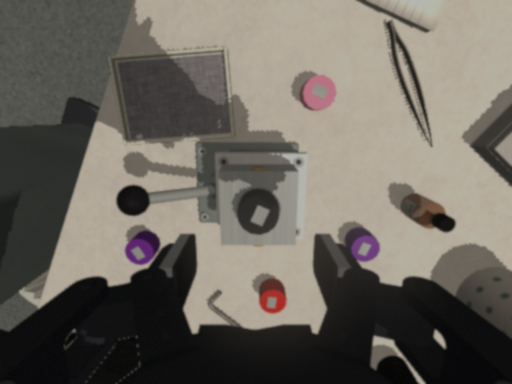

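```bash
python3 - <<'E'
from h import *
m=camera_model("wrist");o=get_obs();p=ray(m,(259,211.5),.104);print(p,o["eef_pos"],tool(p-o["eef_pos"]),tool(np.array([.4128,.31,.14])-o["eef_pos"]))
E
python3 -m jog '[[1.2,10,0,0,0,0,-0.4],[1,18,0,0,0,0,-0.4],[0,15,0,0,0,0,-0.4],[0,10,0,0,0,0,-0.4],[0,5,0,0,0,0,-0.4],[0,3,0,0,0,0,-0.4],[0,0,0,0,0,0,-0.4],[0,0,0,0,0,0,-0.4]]';python3 - <<'E'
from h import *
o=get_obs();print(o["eef_pos"],o["wrist_force"],tool(np.array([.4128,.310,.0925])-o["eef_pos"]))
cv2.imwrite("pics/w13.png",camera("wrist"));a=camera("scene")[150:270,180:340]
cv2.imwrite("pics/s13.png",cv2.resize(a,(800,600),interpolation=cv2.INTER_CUBIC))
E
```

```text
[0.41153129 0.31071153 0.104     ] [0.40993306 0.3088972  0.15725636] [ 2.4 53.3  1. ] [ 3.1 17.2 -0.2]
time_s: 17.1
eef_pos: [0.4134, 0.3105, 0.0979]
eef_rot: [0.691, -0.69, -0.153, 0.152]
wrist_force: [1.2, 0.1, -1.1]
opening: 0.7
[0.4134207  0.31045758 0.09788895] [ 1.15504255  0.11301956 -1.0927216 ] [-0.8  5.4 -0.2]
```

View pics/w13.png

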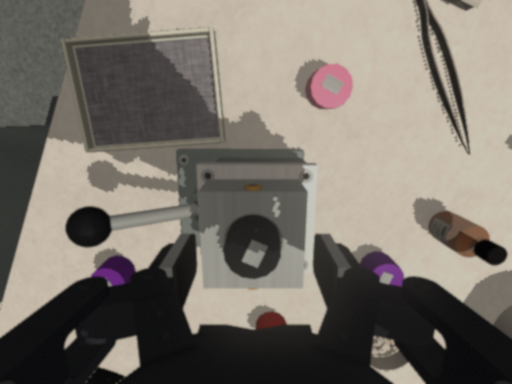

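View pics/s13.png

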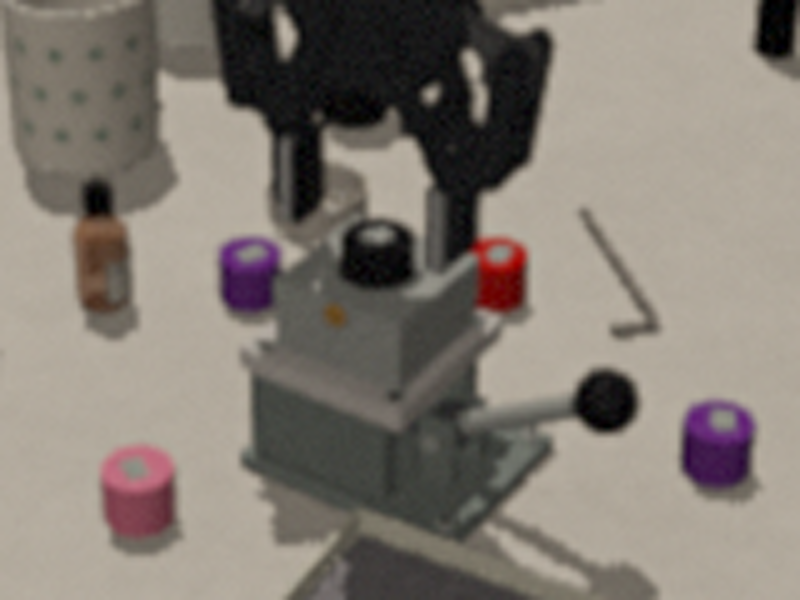

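```bash
python3 -m jog '[[-0.6,3,0,0,0,0,-0.4],[-0.5,2.5,0,0,0,0,-0.4],[0,0,0,0,0,0,-0.2],[0,0,0,0,0,0,0],[0,0,0,0,0,0,0.1],[0,0,0,0,0,0,0.2],[0,0,0,0,0,0,0.25]]'
```

```text
time_s: 17.78
eef_pos: [0.4122, 0.3099, 0.092]
eef_rot: [0.69, -0.69, -0.153, 0.152]
wrist_force: [-0.2, -0.5, 0.0]
opening: 0.375
```

```bash
python3 -m jog '[[0,0,0,0,0,0,0.3],[0,0,0,0,0,0,0.35],[0,0,0,0,0,0,0.4],[0,0,0,0,0,0,0.45]]'
```

```text
time_s: 18.12
eef_pos: [0.4121, 0.3098, 0.0917]
eef_rot: [-0.69, 0.69, 0.152, -0.153]
wrist_force: [1.3, 0.8, -1.2]
opening: 0.321
```

```bash
python3 -m jog '[[0,0,0,0,0,0,0.6],[0,0,0,0,0,0,0.8],[0,0,0,0,0,0,1],[0,0,0,0,0,0,1]]'; python3 -m jog '[[0,-1,0,0,0,0,1],[0,-1,0,0,0,0,1],[0,-1,0,0,0,0,1],[0,-1,0,0,0,0,1],[0,0,0,0,0,0,1]]'
```

```text
time_s: 18.45
eef_pos: [0.4121, 0.3098, 0.0918]
eef_rot: [-0.69, 0.69, 0.152, -0.153]
wrist_force: [0.5, 0.6, -2.4]
opening: 0.32
time_s: 18.87
eef_pos: [0.412, 0.3098, 0.0962]
eef_rot: [-0.69, 0.69, 0.152, -0.153]
wrist_force: [-1.5, -1.6, 1.0]
opening: 0.316
```

```bash
python3 -m jog '[[0,-1,0,0,0,0,1],[0,-1,0,0,0,0,1],[0,-1,0,0,0,0,1],[0,0,0,0,0,0,1]]'
python3 - <<'E'
from h import *
o=get_obs();print(o["eef_pos"],o["wrist_force"])
a=camera("scene")[150:270,180:340]
cv2.imwrite("pics/s14.png",cv2.resize(a,(800,600),interpolation=cv2.INTER_CUBIC))
E
```

```text
time_s: 19.2
eef_pos: [0.4126, 0.3101, 0.0995]
eef_rot: [0.691, -0.69, -0.153, 0.152]
wrist_force: [-0.9, 0.0, -0.8]
opening: 0.318
[0.41262593 0.31007847 0.09945397] [-0.86804862  0.03366568 -0.80817201]
```

View pics/s14.png

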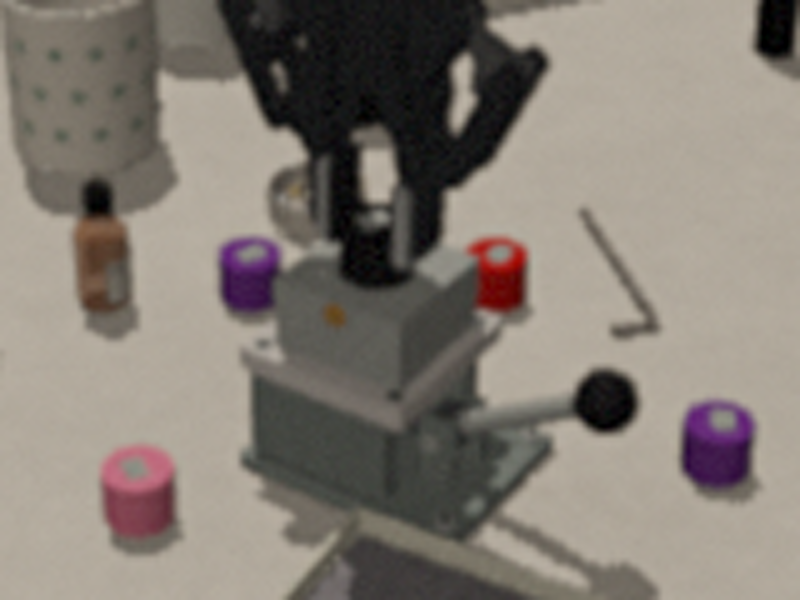

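```bash
python3 -m jog '[[0,-1.5,0,0,0,0,1],[0,-2,0,0,0,0,1],[0,-3,0,0,0,0,1],[0,-5,0,0,0,0,1],[0,-10,0,0,0,0,1],[0,-12,0,0,0,0,1],[0,-5,0,0,0,0,1],[0,0,0,0,0,0,1]]'
python3 - <<'E'
from h import *
o=get_obs();print(o["eef_pos"],o["wrist_force"],tool(np.array([.3045,.3525,.13])-o["eef_pos"]))
a=camera("scene")[150:270,180:340]
cv2.imwrite("pics/s15.png",cv2.resize(a,(800,600),interpolation=cv2.INTER_CUBIC))
cv2.imwrite("pics/w15.png",camera("wrist"))
E
```

```text
time_s: 19.92
eef_pos: [0.4134, 0.3104, 0.1395]
eef_rot: [0.691, -0.69, -0.154, 0.151]
wrist_force: [0.4, -0.4, -1.0]
opening: 0.322
[0.41339642 0.31041081 0.13953875] [ 0.44396595 -0.42359862 -0.97373302] [-81.1   9.2  84. ]
```

View pics/s15.png

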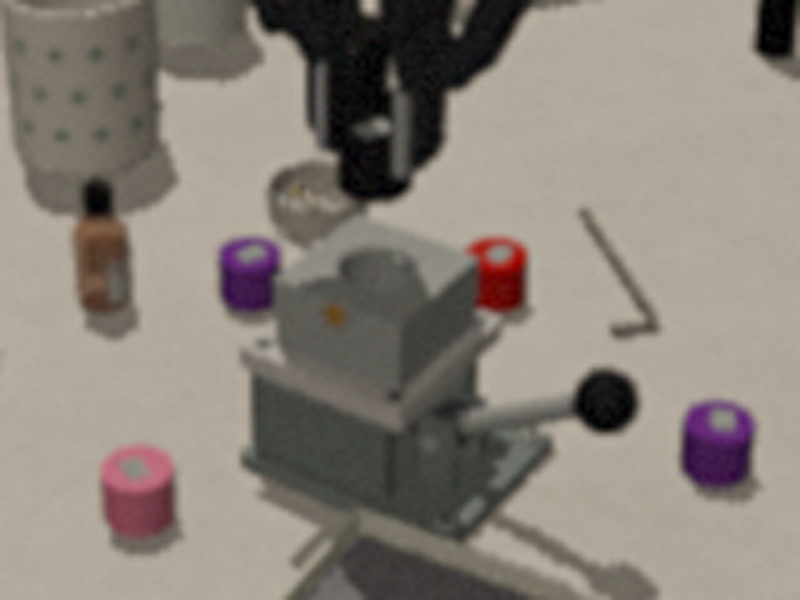

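View pics/w15.png

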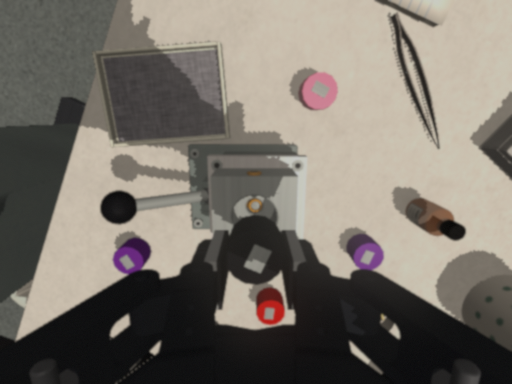

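Run:
```python
from h import *
m=camera_model("wrist");o=get_obs()
w=np.array([ray(m,p,.013) for p in [(95.5,53),(219.5,42.5),(229,137),(113,144)]]);print(w,w.mean(0));c=w.mean(0)
print(np.linalg.norm(np.roll(w,-1,0)-w,axis=1), ray(m,(255,205),.0625))
c=(c+np.array([.3045,.3525,0]))/2
print(o["eef_pos"],tool(np.r_[c[:2],.13]-o["eef_pos"]))
```

```text
[[0.2415953  0.3591693  0.013     ]
 [0.33251776 0.4103338  0.013     ]
 [0.37062166 0.34308142 0.013     ]
 [0.27806597 0.29306302 0.013     ]] [0.30570017 0.35141189 0.013     ]
[0.10432976 0.07729676 0.10520644 0.07549934] [0.41234029 0.3088448  0.0625    ]
[0.41226984 0.30989128 0.137748  ] [-79.5   7.7  83.3]
```

```bash
python3 -m jog '[[-8,0,9,0,0,0,1],[-16,0,17,0,0,0,1],[-18,0,18,0,0,0,1],[-18,0,19,0,0,0,1],[-12,0,12,0,0,0,1],[-7.5,0,8.3,0,0,0,1],[0,0,0,0,0,0,1],[0,0,0,0,0,0,1]]'
python3 - <<'E'
from h import *
o=get_obs();print(o["eef_pos"],o["wrist_force"],tool(np.array([.3051,.352,.016])-o["eef_pos"]))
E
```

```text
time_s: 20.68
eef_pos: [0.3046, 0.3521, 0.1372]
eef_rot: [-0.69, 0.69, 0.153, -0.153]
wrist_force: [0.6, 0.8, -0.5]
opening: 0.316
[0.3045781  0.35206248 0.13724289] [ 0.55941523  0.81986181 -0.47376128] [  0.4 121.2  -0.2]
```

Down to ~5 mm above contact, then slow.

```bash
python3 -m jog '[[0,15,0,0,0,0,1],[0,25,0,0,0,0,1],[0,30,0,0,0,0,1],[0,22,0,0,0,0,1],[0,14,0,0,0,0,1],[0,7,0,0,0,0,1],[0,3,0,0,0,0,1],[0,0,0,0,0,0,1]]';python3 -m jog '[[0,1.5,0,0,0,0,1],[0,1.5,0,0,0,0,1],[0,0,0,0,0,0,1]]'
python3 - <<'E'
from h import *
a=camera("scene")[190:310,180:340]
cv2.imwrite("pics/s16.png",cv2.resize(a,(800,600),interpolation=cv2.INTER_CUBIC))
E
```

```text
time_s: 21.35
eef_pos: [0.3055, 0.3517, 0.0212]
eef_rot: [-0.69, 0.691, 0.152, -0.152]
wrist_force: [-0.3, 0.4, -0.4]
opening: 0.318
time_s: 21.6
eef_pos: [0.3055, 0.3523, 0.0191]
eef_rot: [0.691, -0.69, -0.153, 0.152]
wrist_force: [-0.3, -0.3, -0.1]
opening: 0.321
```

View pics/s16.png

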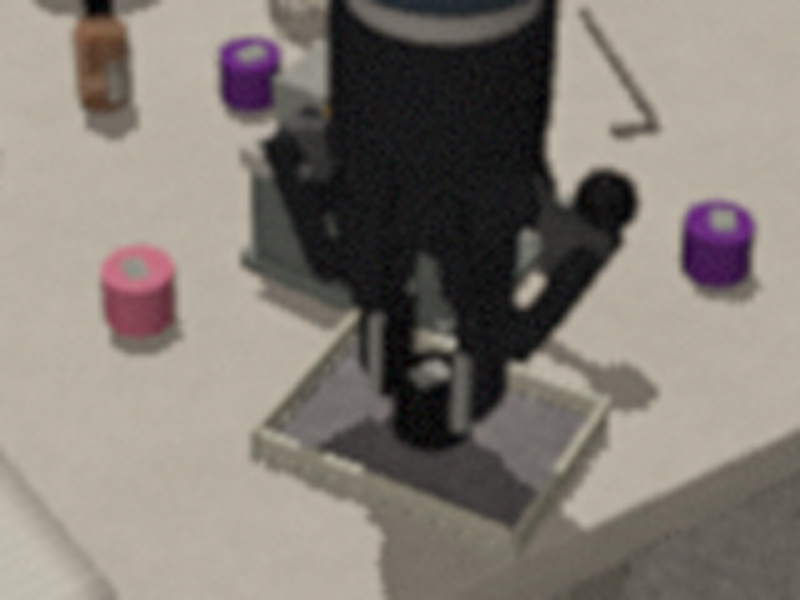

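```bash
python3 -m jog '[[0,1,0,0,0,0,1],[0,1,0,0,0,0,1],[0,0,0,0,0,0,1]]';python3 -m jog '[[0,1,0,0,0,0,1],[0,0,0,0,0,0,1]]';python3 -m jog '[[0,0.7,0,0,0,0,1],[0,0,0,0,0,0,1]]'
```

```text
time_s: 21.9
eef_pos: [0.3049, 0.3519, 0.0164]
eef_rot: [0.69, -0.69, -0.153, 0.153]
wrist_force: [0.4, -0.4, 0.1]
opening: 0.313
time_s: 22.07
eef_pos: [0.305, 0.352, 0.0155]
eef_rot: [0.69, -0.69, -0.153, 0.153]
wrist_force: [-0.6, -1.0, 1.8]
opening: 0.32
time_s: 22.23
eef_pos: [0.3051, 0.3521, 0.0154]
eef_rot: [-0.69, 0.69, 0.153, -0.153]
wrist_force: [-1.8, -2.0, 9.7]
opening: 0.319
```

```bash
python3 -m jog '[[0,-0.7,0,0,0,0,1],[0,0,0,0,0,0,0.3],[0,0,0,0,0,0,0.1],[0,0,0,0,0,0,0],[0,0,0,0,0,0,-0.1],[0,0,0,0,0,0,-0.1]]';python3 -m jog '[[0,-3,0,0,0,0,-0.1],[0,-10,0,0,0,0,-0.1],[0,-20,0,0,0,0,-0.1],[0,-30,0,0,0,0,-0.1],[0,-30,0,0,0,0,-0.1],[0,-15,0,0,0,0,-0.1],[0,0,0,0,0,0,-0.1],[0,0,0,0,0,0,-0.1]]'
python3 - <<'E'
from h import *
a=camera("scene")[190:310,180:340]
cv2.imwrite("pics/s17.png",cv2.resize(a,(800,600),interpolation=cv2.INTER_CUBIC))
cv2.imwrite("pics/w17.png",camera("wrist"))
E
```

```text
time_s: 22.73
eef_pos: [0.3048, 0.3518, 0.0153]
eef_rot: [-0.69, 0.69, 0.152, -0.153]
wrist_force: [0.6, -0.1, 0.3]
opening: 0.547
time_s: 23.4
eef_pos: [0.3057, 0.3524, 0.1249]
eef_rot: [0.691, -0.69, -0.154, 0.151]
wrist_force: [-1.4, -0.1, 0.1]
opening: 0.552
```

View pics/s17.png

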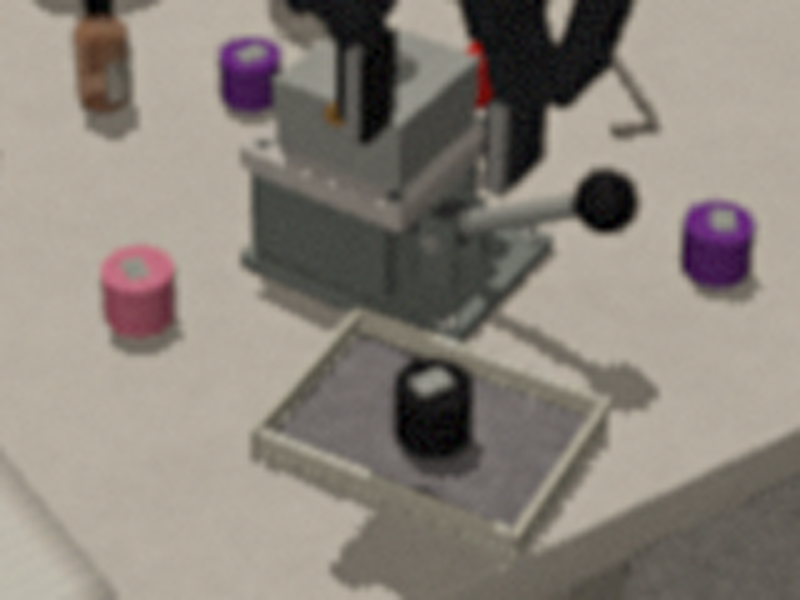

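View pics/w17.png

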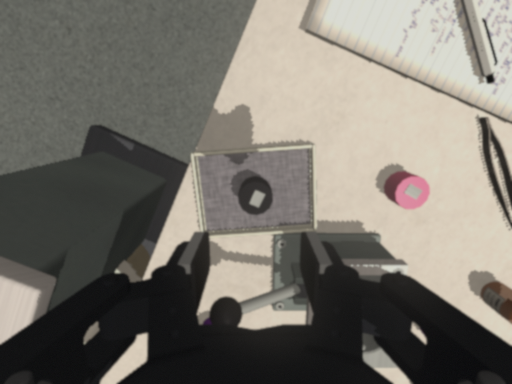

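```bash
python3 -m jog '[[0,-20,0,0,0,0,-0.1],[0,0,0,0,0,0,-0.1],[0,0,0,0,0,0,-0.1]]'; python3 -c "
from bench import *
print(hand_in())"
```

```text
time_s: 23.75
eef_pos: [0.305, 0.3519, 0.1429]
eef_rot: [0.69, -0.69, -0.153, 0.152]
wrist_force: [0.7, -0.6, 0.3]
opening: 0.547
the job is handed in; nothing more can be done
None
```

The job is done and handed in at 23.8 s of robot time. The mount stands upright in the tray with its steel inset up, and the empty holder is still seated on the ejector.

- **Seating:** I set the holder over the bush and felt for it by sliding. It was held to about ±1 mm in both directions at a constant height. The bush later showed through the empty pocket, which fits a seated holder.
- **Lever:** I pressed it to the end stop in small steps. The force along the path was about 4 N, and I stopped at about 20 N against the stop. The lever came back up fully.
- **Mount:** It came up out of the pocket and lifted out with little force, and the holder did not move in the scene picture. I set it near the middle of the tray; the highest downward force on the tray was about 10 N.

In the last pictures the lever was up, and the lamp and the other objects in view were in their places. The gripper was touching nothing.

**Disagreements:**
- The three cameras differed by 2 to 4 mm on absolute positions, so I worked from relative offsets and contact.
- I estimated the seated height from a single camera, and that check only weakly favoured "seated". The top camera's view was blocked by the arm at that point, so seating rests mainly on the feel and the bush seen through the pocket.

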